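# Sweep the carrot slices off the board into the tin

### The job

With the fingertips, sweep the three carrot slices sideways off the chopping board into the shallow baking tin that stands beside it, so that all three end up lying in the tin. Only push them: do not pick up or squeeze any slice, and leave the tin, the garlic and the onion where they are.

Things in the scene. Friction and masses are not known exactly. Their poses are not given: they have to be found in the camera images.
- board: wooden chopping board lying flat, fixed to the worktop; 150 mm along its x axis, 220 mm along its y axis, 22 mm thick; origin at the centre of its underside, z up. Its long side runs roughly away from the robot
- tin: shallow grey open baking tin, 0.4 kg, loose, close (gap 5 to 10 mm) beside one 220 mm side of the board, to its left or right. Floor 2 mm thick, walls 14 mm high, 6 mm thick, lower than the board's top. Its x axis runs along that board side; inside -100 to 125 mm in its x, -52 to 52 mm in its y; a small handle reaches to -135 mm in x. Origin on the underside, z up
- garlic: garlic bulb, 56 mm across and 56 mm high, on the worktop on the other side of the board from the tin, about 140 mm from the board's centre; bystander. Origin at the centre of its underside
- onion: brown onion, 82 mm across, 94 mm high, on the worktop left of the work; bystander. Origin at the centre of its underside
- slice_1_center (a point): centre of a thick carrot slice, the one in the board's half toward the robot: flat orange disc, 28 mm across, 18 mm thick, 12 g, lying flat on the board (centre 31 mm above the worktop), within 20 mm of the board's long centre line; the slices are at least 40 mm apart along it, centre to centre. It slides when pushed at its side
- slice_1: the same carrot slice as slice_1_center; origin at the centre of its underside
- slice_2_center (a point): centre of a thick carrot slice, the middle one: flat orange disc, 28 mm across, 18 mm thick, 12 g, lying flat on the board (centre 31 mm above the worktop), within 20 mm of the board's long centre line; the slices are at least 40 mm apart along it, centre to centre. It slides when pushed at its side
- slice_2: the same carrot slice as slice_2_center; origin at the centre of its underside
- slice_3_center (a point): centre of a thick carrot slice, the one in the half away from the robot: flat orange disc, 28 mm across, 18 mm thick, 12 g, lying flat on the board (centre 31 mm above the worktop), within 20 mm of the board's long centre line; the slices are at least 40 mm apart along it, centre to centre. It slides when pushed at its side
- slice_3: the same carrot slice as slice_3_center; origin at the centre of its underside
Not all that is in view belongs to the job. What is shaped like the slice_3 but blue or green is not meant.

How it is judged:
At the end, for the whole second after the job is handed in: the centres of all three slices are inside the tin's walls (between -98 and 123 mm along the tin's x and within 50 mm of its middle in y) and lower than 35 mm above the worktop, none touches the board, all at rest; tin, garlic and onion each within 30 mm of where they started (x of slice_1_center in the frame of tin between -0.098 and 0.123 m and y of slice_1_center in the frame of tin between -0.05 and 0.05 m and height (world z) of each of slice_1_center, slice_2_center, slice_3_center below 0.035 m and contact force between each of slice_1, slice_2, slice_3 and board below 0.02 N and linear speed of each of slice_1, slice_2, slice_3 below 0.02 m/s and x of slice_2_center in the frame of tin between -0.098 and 0.123 m and y of slice_2_center in the frame of tin between -0.05 and 0.05 m and x of slice_3_center in the frame of tin between -0.098 and 0.123 m and y of slice_3_center in the frame of tin between -0.05 and 0.05 m and distance of each of tin, garlic, onion from where it was at the start of the episode below 0.03 m).
It fails at once if a carrot slice is lifted (its centre more than 60 mm above the worktop) (height (world z) of any of slice_1_center, slice_2_center, slice_3_center above 0.06 m).
It fails at once if a carrot slice is squeezed or pressed with more than 20 N (contact force between the fingers and slice_1 above 20 N or contact force between the fingers and slice_2 above 20 N or contact force between the fingers and slice_3 above 20 N).
It fails at once if the baking tin, garlic or onion is moved by more than 30 mm (distance of any of tin, garlic, onion from where it was at the start of the episode above 0.03 m).
It also fails if it takes over 51 s, if anything falls off the work surface, if the arm or the gripper's body presses on something with over 40 N, if the wrist force passes 120 N, or if a joint passes its speed limit or range.

### The arm

A 7-joint arm with a two-finger parallel gripper is mounted at the origin on a cart in front of the work surface, level with it; the furniture and walls round the work are solid. World frame = base frame: x ahead of the robot, y to its left, z up, the work surface at z = 0. Lengths are in m, angles in rad, forces in N, time in s.
With the tool pointing down it reaches from about 0.425 to 0.875 m from the base axis. Payload 4.7 kg.
Tool frame: the origin (TCP) lies between the finger pads; the fingertips stand 14 mm ahead of it and the grasp point (between the pads) lies 5 mm behind it; z points along the fingers, y is the line along which they close (so a half turn about z gives the same grasp; the last joint's range is limited). The gripper opens to 87 mm and grips with 3 to 60 N. Pads are 19 mm wide; open, the fingers measure 117 mm over their backs; the gripper's body (75 mm by 190 mm) begins 51 mm behind the grasp point.
Start: joints at [-1.326, 0.321, -0.07, 1.45, 0.023, 1.371, -0.057], TCP at [0.149, 0.633, 0.237] pointing down, gripper open.
Joint ranges: [-2.86, 2.86], [-0.3, 2.09], [-1.38, 1.24], [0.06, 2.45], [-1.56, 4.7], [0.09, 2.05], [-2.69, 2.69]. Speed limits (rad/s): [2.57, 2.57, 3.14, 3.14, 3.14, 3.14, 3.14].

### API

Orientations are given as a rotation vector (axis times angle).
In Python, from bench import ctrl gives the robot as it stands.
- The arm moves only by the shell command python3 -m inch 'ROWS' [OPENING] [FORCE]. ROWS is JSON, a list of rows, each a list of 6 numbers: the shift along the world's x, y, z in mm, then the turn, a rotation vector about the world's x, y, z in degrees. In form: [[tx, ty, tz, rx, ry, rz], ...]. A call has 1 to 20 rows; each row is the pose to reach, as a shift and turn from the pose commanded when the call began; what a row does not reach only later rows make up. A row lasts 1/8 s, in which the tool goes at most 62.5 mm and 10.7 degrees, less where a joint would pass 70% of its speed; a pose out of reach is approached as far as the arm can. A call with a gripper value outside its range is refused whole. OPENING is the finger opening in mm, from 0 to 87, set as the call begins (- or left out, the last holds). The fingers move at their own pace and stop on an object; FORCE is the grip in N (left out, the last holds). Time passes only in rows, so rows that repeat a pose let the fingers close. It gives the time, the measured TCP pose, the force, the opening and the grip force at its end, in the units of the state.
- ctrl.get_state(): the state, without advancing time (a new reading comes with each control period).
- ctrl.get_image(name): name is "scene" or "side" or "wrist"; returns (picture, depth): 480x640x3 uint8, red, green, blue; 480x640 float32, m along the optical axis (not along the pixel's ray), 0 where there is no reading.
- ctrl.camera_params(name): a dict with "mtx" (3x3 intrinsics, pixels), "T" (4x4, takes a point from camera to world coordinates). Camera axes: x right, y down, z forward; pixel columns grow to the right and rows downward; lengths in m; the calibration is good to about 2 mm. A picture is of the moment at which its call begins: read the wrist's pose just before it. camera_params takes no time and is no camera call; for the wrist camera it gives the pose at the moment of the call.
- ctrl.close_job(): hands the job in; it is judged then, once.
The state is a dict: "time": time; "joint_positions": joint angles; "qd": joint speeds; "joint_torque": joint torques, N m; "position": TCP position; "tool_rot": TCP orientation; "ft_force": force on the tool from outside, world axes, zero at the start; "torque": the same for the moment, N m; "grip_width": opening from 0.0 (shut) to 1.0 (fully open); "grip_force": force on a finger pad.
Only numpy, scipy, OpenCV 4.12 (cv2) and the standard library are available. Lean on these libraries where they do the work, as an engineer would, in place of code of your own. Each camera call takes 0.05 s, during which the arm holds its last target. There are 200 camera calls.

## Working session

There is one attempt and no reset: what is moved stays moved. The work goes in short steps, Python scripts to look and compute and a shell command to move; the robot and the scene stay as the last step left them, time stands still between calls to the robot, and variables do not carry over. Pictures are saved under pics/ and viewed, at most 10 in all, crops included, and the job is handed in when it is done.

```bash
mkdir -p pics
cat > h.py <<'E'
import numpy as np, cv2
from bench import ctrl
def cloud(n):
    im,d=ctrl.get_image(n); P=ctrl.camera_params(n); K=P["mtx"];T=np.array(P["T"])
    v,u=np.mgrid[:480,:640]
    c=np.stack([(u-K[0][2])/K[0][0]*d,(v-K[1][2])/K[1][1]*d,d],-1)
    w=c@T[:3,:3].T+T[:3,3]; w[d==0]=np.nan
    return im,w
E
python3 - <<'E'
from h import *
s=ctrl.get_state();print(s["position"],s["tool_rot"],s["time"])
im,w=cloud("scene");np.save("w.npy",w);np.save("im.npy",im)
cv2.imwrite("pics/a.png",im[...,::-1])
hsv=cv2.cvtColor(im,cv2.COLOR_RGB2HSV)
def comps(m,name):
    n,l,st,c=cv2.connectedComponentsWithStats(m.astype(np.uint8))
    for i in range(1,n):
        if st[i,4]>60:
            p=w[l==i];print(name,c[i].round(),st[i,4],np.nanmedian(p,0).round(3),np.nanmin(p,0).round(3),np.nanmax(p,0).round(3),np.median(hsv[l==i],0))
comps((hsv[...,0]>3)&(hsv[...,0]<18)&(hsv[...,1]>170)&(hsv[...,2]>120),"or")
z=w[...,2];ok=(w[...,0]>.3)&(w[...,0]<1)&(abs(w[...,1])<.6)
comps(ok&(abs(z-.022)<.004),"board");comps(ok&(abs(z-.014)<.003),"rim");comps(ok&(z>.04),"tall")
E
```

```text
[0.14865664 0.63224095 0.23547357] [-3.61729114e-01 -3.12061261e+00  2.96800630e-03] 0.0
or [ 41. 198.] 814 [0.885 0.519 0.132] [0.862 0.429 0.128] [0.974 0.542 0.139] [ 12. 186. 141.]
or [139. 193.] 418 [0.883 0.339 0.038] [0.867 0.303 0.016] [0.911 0.36  0.049] [  4. 212. 205.]
or [303. 213.] 103 [0.599 0.196 0.033] [0.591 0.179 0.02 ] [0.618 0.201 0.041] [ 12. 229. 149.]
or [ 85. 249.] 232 [0.87  0.481 0.01 ] [0.861 0.428 0.005] [0.883 0.527 0.013] [ 11. 187. 136.]
or [176. 256.] 598 [0.703 0.41  0.039] [0.687 0.374 0.017] [0.738 0.432 0.053] [  5. 212. 229.]
or [ 65. 347.] 1202 [0.658 0.641 0.087] [0.629 0.611 0.083] [0.688 0.67  0.091] [  7.  186.  128.5]
or [212. 358.] 420 [0.504 0.523 0.05 ] [0.497 0.482 0.026] [0.516 0.544 0.068] [ 15. 175. 167.]
board [395.  50.] 351 [ 0.802 -0.45   0.022] [ 0.628 -0.459  0.018] [ 0.999 -0.443  0.026] [ 33.  17. 138.]
board [270. 165.] 360 [0.75  0.114 0.022] [ 0.747 -0.058  0.018] [0.754 0.259 0.026] [ 30.  32. 125.]
board [173. 180.] 219 [0.874 0.263 0.022] [0.768 0.26  0.018] [0.999 0.266 0.026] [ 30.  33. 130.]
board [109. 186.] 97 [0.96
[... 1959 characters left out ...]
26. 210.]
tall [ 48. 215.] 8719 [0.876 0.51  0.124] [0.77 0.38 0.04] [0.981 0.6   0.214] [ 14. 107. 135.]
tall [103. 172.] 149 [0.98  0.346 0.045] [0.961 0.325 0.04 ] [1.    0.36  0.058] [  2. 217. 186.]
tall [137. 185.] 348 [0.896 0.331 0.044] [0.874 0.303 0.04 ] [0.923 0.355 0.06 ] [  7.  203.  222.5]
tall [211. 212.] 458 [0.723 0.305 0.049] [0.702 0.274 0.04 ] [0.754 0.326 0.057] [ 29. 185. 251.]
tall [173. 248.] 489 [0.716 0.403 0.044] [0.691 0.375 0.04 ] [0.744 0.428 0.062] [  7. 201. 233.]
tall [272. 262.] 176 [0.559 0.326 0.043] [0.544 0.31  0.04 ] [0.579 0.342 0.056] [ 13.   22.  240.5]
tall [198. 347.] 2221 [0.525 0.525 0.063] [0.497 0.478 0.04 ] [0.573 0.556 0.095] [ 16. 162. 221.]
```

View pics/a.png

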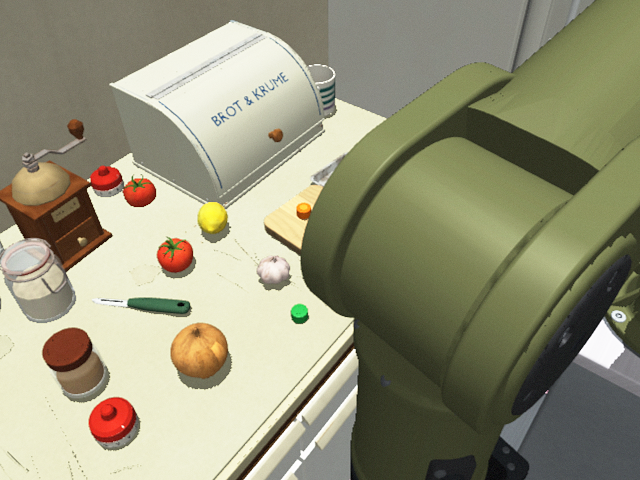

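The scene camera shows the arm covering most of the board. Only its far left corner (300,200), one slice (303,212), and the garlic (272,268) to its left are visible. The onion is at (200,350). So the tin is on the right. I'll check the side camera.

Run:
```python
from h import *
im,w=cloud("side");cv2.imwrite("pics/b.png",im[...,::-1])
from scipy.spatial.transform import Rotation as R
print(R.from_rotvec(ctrl.get_state()["tool_rot"]).as_matrix().round(2))
hsv=cv2.cvtColor(im,cv2.COLOR_RGB2HSV)
def comps(m,name):
    n,l,st,c=cv2.connectedComponentsWithStats(m.astype(np.uint8))
    for i in range(1,n):
        if st[i,4]>60:
            p=w[l==i];print(name,c[i].round(),st[i,4],np.nanmedian(p,0).round(3),np.nanmin(p,0).round(3),np.nanmax(p,0).round(3),np.median(hsv[l==i],0))
ok=(w[...,0]>.35)&(w[...,0]<.75)&(abs(w[...,1])<.4)
comps(ok&(hsv[...,0]>3)&(hsv[...,0]<18)&(hsv[...,1]>170)&(hsv[...,2]>120),"or")
z=w[...,2]
comps(ok&(abs(z-.022)<.004),"board");comps(ok&(abs(z-.014)<.003),"rim");comps(ok&(z>.045),"tall")
```

```text
[[-0.97  0.23 -0.  ]
 [ 0.23  0.97 -0.  ]
 [-0.   -0.   -1.  ]]
or [380. 197.] 350 [0.713 0.378 0.036] [0.69  0.366 0.014] [0.747 0.4   0.052] [  6. 203. 185.]
or [356. 253.] 156 [0.605 0.176 0.036] [0.593 0.17  0.021] [0.627 0.202 0.043] [ 12. 205. 149.]
or [295. 254.] 156 [0.492 0.19  0.037] [0.48  0.184 0.021] [0.505 0.209 0.043] [ 12.  204.5 149. ]
or [325. 253.] 160 [0.549 0.184 0.037] [0.537 0.177 0.021] [0.564 0.203 0.042] [ 12.  205.5 160. ]
board [378. 203.] 69 [0.71  0.376 0.022] [0.69  0.368 0.019] [0.742 0.396 0.026] [  6. 183. 126.]
board [275. 216.] 63 [0.477 0.359 0.019] [0.465 0.345 0.018] [0.489 0.374 0.021] [ 64. 176. 180.]
board [319. 225.] 83 [0.559 0.301 0.023] [0.536 0.294 0.018] [0.59  0.322 0.026] [ 12.  54. 136.]
board [397. 226.] 67 [0.72  0.274 0.022] [0.703 0.267 0.018] [0.748 0.304 0.026] [ 25. 187. 129.]
board [324. 264.] 5161 [0.541 0.167 0.022] [0.433 0.099 0.018] [0.66  0.264 0.026] [ 19. 112. 225.]
board [252. 316.] 74 [0.401 0.056 0.02 ] [0.397 0.033 0.018] [0.415 0.078 0.023] [ 16.  37. 159.]
board [410. 360.] 158 [ 0.621 -0.074  0.019] [ 0.607 -0.
[... 383 characters left out ...]
 1743 [0.542 0.088 0.015] [ 0.415 -0.029  0.011] [0.671 0.135 0.017] [ 21.  29. 156.]
rim [409. 366.] 64 [ 0.615 -0.083  0.014] [ 0.606 -0.087  0.011] [ 0.632 -0.069  0.017] [113. 147. 118.]
rim [359. 374.] 71 [ 0.54  -0.084  0.014] [ 0.531 -0.088  0.011] [ 0.557 -0.069  0.017] [ 60. 126.  96.]
rim [304. 388.] 61 [ 0.46  -0.093  0.014] [ 0.449 -0.097  0.011] [ 0.474 -0.083  0.017] [ 59. 129.  94.]
tall [381. 191.] 72 [0.719 0.389 0.047] [0.7   0.374 0.045] [0.745 0.4   0.052] [  9.  196.  194.5]
tall [400. 211.] 210 [0.728 0.287 0.051] [0.709 0.272 0.045] [0.75  0.317 0.058] [ 28. 222. 239.]
tall [455. 270.] 1307 [0.748 0.081 0.056] [ 0.729 -0.066  0.045] [0.75  0.264 0.109] [ 27.  39. 107.]
```

View pics/b.png

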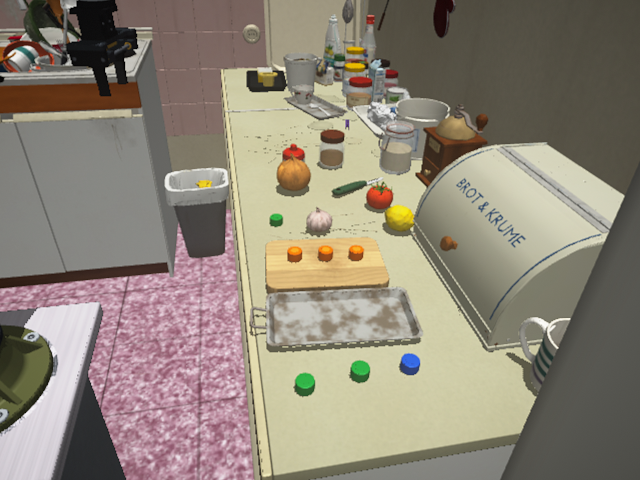

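The side view is clear. The slices are at (295,254), (325,253) and (356,253) on the board. The tin is on the robot's right, around (340,318), with its handle toward the robot. The green and blue discs on the right are decoys. Next I'll fit the rectangles.

Run:
```python
from h import *
im,w=cloud("side");z=w[...,2]
ok=(w[...,0]>.41)&(w[...,0]<.70)&(w[...,1]>-.045)&(w[...,1]<.27)
b=w[ok&(abs(z-.022)<.003)&(w[...,1]>.09)];t=w[ok&(abs(z-.015)<.002)&(w[...,1]<.12)]
for p in (b,t):
    (c,s,a)=cv2.minAreaRect((p[:,:2]*1000).astype(np.float32));print(c,s,a)
hsv=cv2.cvtColor(im,cv2.COLOR_RGB2HSV)
o=w[ok&(hsv[...,0]>3)&(hsv[...,0]<18)&(hsv[...,1]>150)&(abs(z-.040)<.0035)]
for lo in (.46,.525,.585):
    q=o[(o[:,0]>lo)&(o[:,0]<lo+.05)];print(cv2.minEnclosingCircle((q[:,:2]*1000).astype(np.float32)),len(q))
```

```text
(546.515380859375, 182.5315704345703) (153.73583984375, 219.697021484375) 84.87571716308594
(538.068603515625, 50.52771759033203) (140.70338439941406, 259.4221496582031) 85.00267028808594
((492.39752197265625, 199.3753662109375), 14.991336822509766) 90
((550.0062866210938, 191.87071228027344), 14.073370933532715) 92
((607.3798828125, 184.77081298828125), 14.178165435791016) 82
```

```bash
python3 -m inch '[[30,-50,20,0,0,-10],[60,-95,40,0,0,-20],[95,-140,50,0,0,-30],[130,-185,50,0,0,-40],[170,-230,50,0,0,-50],[210,-270,50,0,0,-60],[250,-310,50,0,0,-70],[290,-350,50,0,0,-80],[320,-380,50,0,0,-84],[342,-390,50,0,0,-84],[342,-390,50,0,0,-84],[342,-390,50,0,0,-84]]' 0 10
```

```text
time: 1.65
position: [0.4897, 0.2437, 0.2862]
tool_rot: [-2.355, -2.078, 0.001]
ft_force: [0.6, 0.8, -0.6]
grip_width: 0.003
grip_force: 0.0
```

```bash
python3 -m inch '[[3,0,-55,0,0,2],[6,0,-110,0,0,2],[6,0,-165,0,0,2],[6,0,-205,0,0,2],[6,0,-235,0,0,2],[6,0,-243,0,0,2],[6,0,-243,0,0,2]]'
python3 - <<'E'
from h import *
im,w=cloud("side");cv2.imwrite("pics/c.png",cv2.resize(im[180:380,220:460,::-1],None,fx=3,fy=3))
print(ctrl.get_state()["position"])
E
```

```text
time: 2.52
position: [0.4963, 0.2436, 0.0439]
tool_rot: [-2.319, -2.119, -0.0]
ft_force: [0.8, -0.2, 0.3]
grip_width: 0.012
grip_force: 0.0
[0.49710309 0.24376815 0.0447282 ]
```

View pics/c.png

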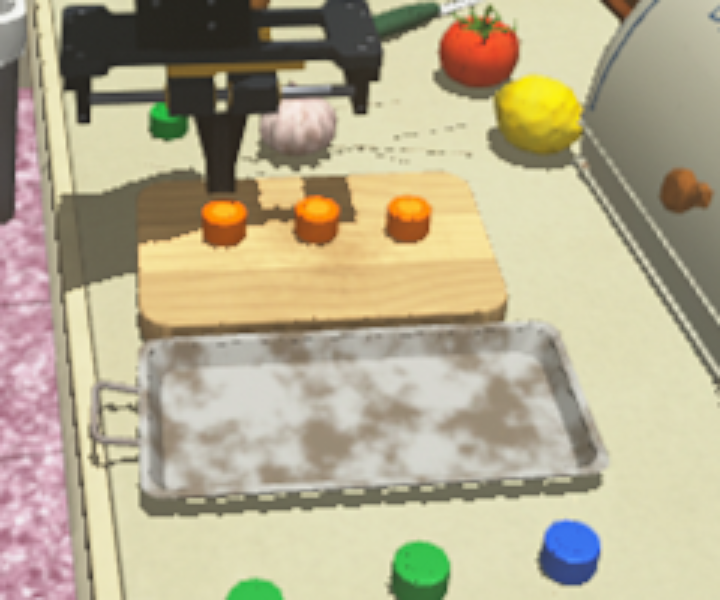

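The closed fingertips stand just behind slice 1, centred on it. I'll sweep slice 1 now.

```bash
python3 -m inch '[[0,-5,-3,0,0,0],[-1,-15,-3,0,0,0],[-2,-24,-3,0,0,0],[-3,-33,-3,0,0,0],[-4,-42,-3,0,0,0],[-5,-51,-3,0,0,0],[-5,-60,-3,0,0,0],[-6,-69,-3,0,0,0],[-7,-78,-3,0,0,0],[-8,-87,-3,0,0,0],[-9,-96,-3,0,0,0],[-9,-105,-3,0,0,0],[-10,-114,-3,0,0,0],[-11,-123,-3,0,0,0],[-12,-132,-3,0,0,0],[-13,-141,-3,0,0,0],[-13,-150,-3,0,0,0],[-14,-158,-3,0,0,0],[-15,-165,-3,0,0,0],[-15,-165,-3,0,0,0]]'
python3 - <<'E'
from h import *
im,w=cloud("side");cv2.imwrite("pics/d.png",cv2.resize(im[180:380,220:460,::-1],None,fx=3,fy=3))
E
```

```text
time: 5.08
position: [0.4816, 0.0771, 0.0406]
tool_rot: [2.321, 2.117, -0.0]
ft_force: [-0.9, 0.4, 0.0]
grip_width: 0.007
grip_force: 0.0
```

View pics/d.png

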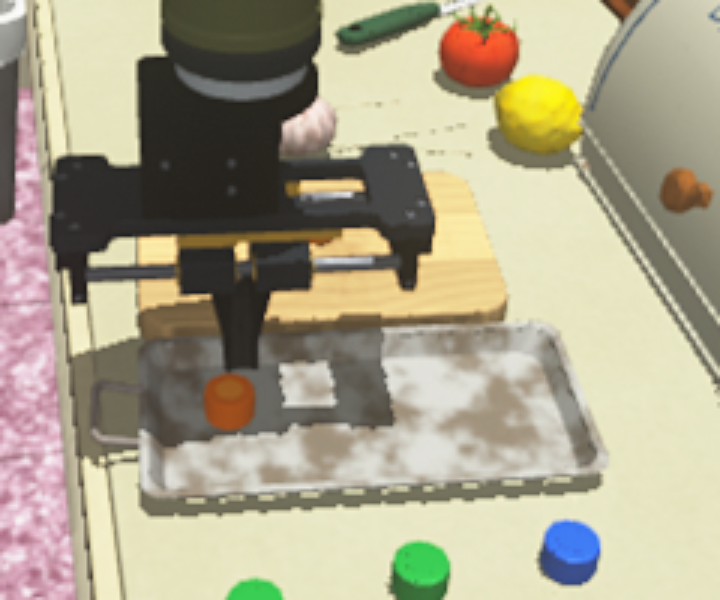

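Slice 1 lies in the tin. Next is slice 2.

```bash
python3 -m inch '[[0,10,30,0,0,0],[15,45,55,0,0,0],[40,95,55,0,0,0],[65,140,55,0,0,0],[72,160,50,0,0,0],[72,160,20,0,0,0],[72,160,0,0,0,0],[72,160,0,0,0,0],[72,160,0,0,0,0]]' && python3 -m inch '[[0,-5,0,0,0,0],[-1,-14,0,0,0,0],[-2,-23,0,0,0,0],[-3,-32,0,0,0,0],[-4,-41,0,0,0,0],[-4,-50,0,0,0,0],[-5,-59,0,0,0,0],[-6,-68,0,0,0,0],[-7,-77,0,0,0,0],[-8,-86,0,0,0,0],[-8,-95,0,0,0,0],[-9,-104,0,0,0,0],[-10,-113,0,0,0,0],[-11,-122,0,0,0,0],[-12,-131,0,0,0,0],[-12,-140,0,0,0,0],[-13,-149,0,0,0,0],[-14,-158,0,0,0,0],[-14,-164,0,0,0,0],[-14,-164,0,0,0,0]]'
python3 - <<'E'
from h import *
im,w=cloud("side");cv2.imwrite("pics/e.png",cv2.resize(im[180:380,220:460,::-1],None,fx=3,fy=3))
E
```

```text
time: 6.25
position: [0.5542, 0.2373, 0.0413]
tool_rot: [2.321, 2.117, 0.001]
ft_force: [0.0, -0.1, 0.6]
grip_width: 0.008
grip_force: 0.0
time: 8.75
position: [0.5397, 0.0732, 0.0406]
tool_rot: [2.321, 2.117, -0.0]
ft_force: [0.3, 0.3, -0.2]
grip_width: 0.003
grip_force: 0.0
```

View pics/e.png

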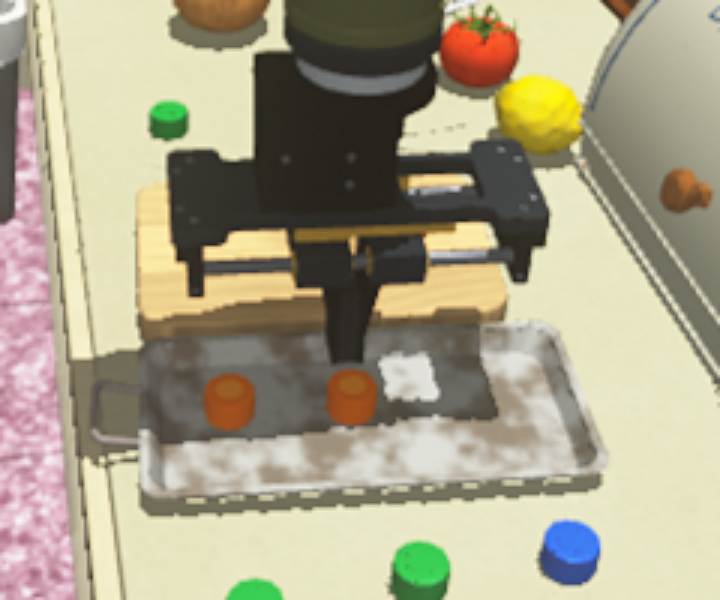

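Slice 2 is in the tin as well. Slice 3 next.

```bash
python3 -m inch '[[0,10,30,0,0,0],[15,45,55,0,0,0],[40,95,55,0,0,0],[65,140,55,0,0,0],[72,158,50,0,0,0],[72,158,20,0,0,0],[72,158,0,0,0,0],[72,158,0,0,0,0],[72,158,0,0,0,0]]' && python3 -m inch '[[0,-5,0,0,0,0],[-1,-14,0,0,0,0],[-2,-23,0,0,0,0],[-3,-32,0,0,0,0],[-4,-41,0,0,0,0],[-4,-50,0,0,0,0],[-5,-59,0,0,0,0],[-6,-68,0,0,0,0],[-7,-77,0,0,0,0],[-8,-86,0,0,0,0],[-8,-95,0,0,0,0],[-9,-104,0,0,0,0],[-10,-113,0,0,0,0],[-11,-122,0,0,0,0],[-12,-131,0,0,0,0],[-12,-140,0,0,0,0],[-13,-149,0,0,0,0],[-14,-158,0,0,0,0],[-14,-163,0,0,0,0],[-14,-163,0,0,0,0]]' && python3 -m inch '[[0,10,40,0,0,0],[0,20,80,0,0,0],[0,40,130,0,0,0],[0,40,130,0,0,0],[0,40,130,0,0,0],[0,40,130,0,0,0]]'
python3 - <<'E'
from h import *
im,w=cloud("side");cv2.imwrite("pics/f.png",cv2.resize(im[180:380,220:460,::-1],None,fx=3,fy=3))
hsv=cv2.cvtColor(im,cv2.COLOR_RGB2HSV)
m=(hsv[...,0]>3)&(hsv[...,0]<18)&(hsv[...,1]>170)&(w[...,0]<.7)&(w[...,1]<.28)&(w[...,2]<.1)
n,l,st,c=cv2.connectedComponentsWithStats(m.astype(np.uint8))
for i in range(1,n):
    if st[i,4]>40: print(st[i,4],np.nanmin(w[l==i],0).round(3),np.nanmax(w[l==i],0).round(3))
E
```

```text
time: 9.93
position: [0.6121, 0.2312, 0.0413]
tool_rot: [2.321, 2.117, 0.001]
ft_force: [-0.3, 0.5, 0.3]
grip_width: 0.004
grip_force: 0.0
time: 12.42
position: [0.5977, 0.0682, 0.0406]
tool_rot: [2.321, 2.117, 0.0]
ft_force: [-0.4, 0.3, 0.0]
grip_width: 0.005
grip_force: 0.0
time: 13.18
position: [0.5967, 0.1081, 0.1689]
tool_rot: [-2.32, -2.117, 0.004]
ft_force: [0.5, 0.3, 0.3]
grip_width: 0.007
grip_force: 0.0
197 [0.584 0.031 0.003] [0.61  0.061 0.024]
199 [0.527 0.037 0.003] [0.554 0.064 0.024]
199 [0.46  0.045 0.002] [0.49  0.078 0.023]
```

View pics/f.png

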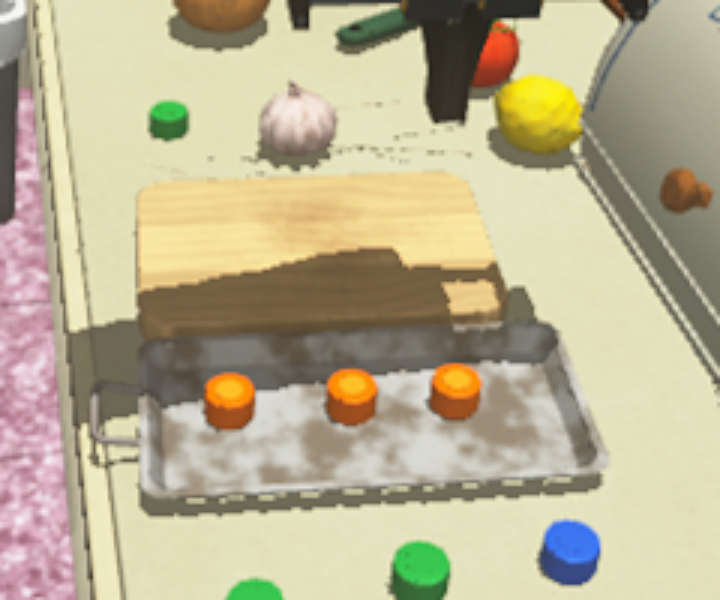

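All three slices lie flat in the tin (heights 2–24 mm), at (230,400), (352,396) and (456,390). The tin and garlic have not moved.

```bash
python3 -c "
from bench import ctrl
print(ctrl.close_job())"
```

```text
the job is handed in; nothing more can be done
None
```

I swept all three carrot slices off the board, and they lie flat inside the tin, with the tin, garlic and onion left in place; I handed the job in after about 13 s of robot time, and no verdict was shown.

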